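# Empty the specimen bin over the tipping stop

## Robot

A 6-joint arm with a two-finger parallel gripper is mounted at the origin on a cart in front of the work surface, level with it; the furniture and walls round the work are solid. World frame = base frame: x ahead of the robot, y to its left, z up, the work surface at z = 0. Lengths are in m, angles in degrees, forces in N, time in s.
With the tool pointing down it reaches from about 0.3 to 0.875 m from the base axis. Payload 6.4 kg.
Tool frame: the origin (TCP) lies on the centre line of the jaws, within the pads' length; the fingertips stand 25 mm ahead of it and the grasp point (between the pads) lies 6 mm ahead of it; z points along the fingers, y is the direction in which the jaws open and shut (so a half turn about z gives the same grasp; the last joint's range is limited). The gripper opens to 88 mm and grips with 3 to 60 N. Pads are 18 mm wide; open, the fingers measure 123 mm over their backs; the gripper's body (75 mm by 187 mm) begins 45 mm behind the grasp point.
Start: joints at [-86.477, 10.359, 92.074, -0, 77.567, -11.82], TCP at [0.152, -0.555, 0.264] pointing down, gripper open.
Joint ranges: [-171.53, 171.53], [-51.25, 118.39], [17.06, 147.69], [-65.23, 245.23], [0, 150.52], [-178.68, 178.68]. Speed limits (degrees/s): [147.25, 147.25, 172.46, 180, 180, 180].

## Interface

Orientations are given as [roll, pitch, yaw] about the fixed x, y, z axes, in that order (R = Rz(yaw) Ry(pitch) Rx(roll)).
In Python, from workcell import telemetry, grab_frame, finish_job gives the robot as it stands.
- The arm moves only by the shell command python3 -m inch 'ROWS' [FORCE]. ROWS is JSON, a list of rows, each a list of 3 entries, a list of its own where there are three numbers: the shift along the tool's x, y, z in m, then the turn about the tool's z in rad, then the finger opening in m, from 0 to 0.0881. In form: [[[tx, ty, tz], spin, fingers], ...]. A call has 1 to 10 rows; each row shifts and turns the commanded pose from where the row before left it, along the tool's axes as they then stand; what a row does not reach is not made up. A row lasts 1/10 s, in which the tool goes at most 50 mm and 8.59 degrees, less where a joint would pass 70% of its speed; a pose out of reach is approached as far as the arm can. A call is refused whole if a number of a shift passes 0.05 or a number of a turn 0.15, either way. A call with a gripper value outside its range is refused whole. The fingers move at their own pace and stop on an object; FORCE is the grip in N (left out, the last holds). Time passes only in rows, so rows that do not move let the fingers close. It gives the time, the measured TCP pose, the force and the opening at its end, in the units of the state.
- telemetry.get_state(): the state, without advancing time (a new reading comes with each control period).
- grab_frame(name): name is "scene" or "top"; returns a dict with "pixels" (420x560x3 uint8, red, green, blue), "K" (3x3 intrinsics, pixels), "extrinsics" (4x4, takes a point from world to camera coordinates). Camera axes: x right, y down, z forward; pixel columns grow to the right and rows downward; lengths in m; the calibration is good to about 2 mm. A picture is of the moment at which its call begins. There is no depth.
- finish_job(): hands the job in, once; it reports no verdict.
The state is a dict: "time_s": time; "joint_pos": joint angles; "qvel": joint speeds; "joint_efforts": joint torques, N m; "tcp_pos": TCP position; "tool_rot": TCP orientation; "ft_force": force on the tool from outside, world axes, zero at the start; "torque": the same for the moment, N m; "width": opening from 0.0 (shut) to 1.0 (fully open).
Only numpy, scipy, OpenCV 4.12 (cv2) and the standard library are available. Lean on these libraries where they do the work, as an engineer would, in place of code of your own. Each camera call takes 0.05 s, during which the arm holds its last target. There are 200 camera calls.

## Task

Draw the empty steel tray beside the tipping stand to the right until its wall butts against the stand's toes. Then tip the bin on the stand forward over the stop rod, lifting it by the lip on its back, so that it keeps its front foot at the rod, rolls onto its front and empties all four specimens into the tray. Leave the bin lying over the rod, the specimens in the tray, without touching the specimens with the gripper or shifting the things around.

Things in the scene. Friction and masses are not known exactly. Their poses are not given: they have to be found in the camera images.
- stand: Fixed aluminium tipping stand, 150 mm wide (its y). Origin on the desk right under the stop rod's axis; +x is the way the bin is tipped, to the robot's left (about world +y); z up. Flat deck 50 mm above the desk from x = -128 to +6 mm. Two toes on the desk, joined by a bar 12 mm high, end at x = +30 mm: the tray butts there.
- stop (a point): Middle of the steel stop rod's axis (rod 12 mm thick, along the stand's y), 56 mm above the desk on the far edge of the deck, directly above the stand's origin; axes as the stand's.
- bin: Loose grey plastic bin on the deck, 5 to 20 mm short of the rod; 0.2 to 0.34 kg and 72 g of specimens. Origin at the centre of its underside, +x to the rod, z up out of its mouth. Base flange 100 (x) x 120 mm, 6 thick; front wall outer face x = +42, 102 high; sides 62 high, 82 at the front; back wall outer face x = -46, topped by a lip.
- lip (a point): Middle of the lower back edge of the lip, bin x = -70, z = 62 mm; axes as the bin's. The lip is a level plate 4 mm thick, 112 long in y, 24 mm out behind the back wall (it also covers the bin's back 26 mm); free below for fingertips from behind (the robot's right) with the tool leaning right.
- foot (a point): Front edge of the bin's base flange, bin x = +50, z = 3 mm; it meets the rod when 6 mm short of its axis. Lifted about this edge by some 55 degrees the bin overbalances and falls by itself onto its front wall, which rests sloping over the rod with its top edge on the tray floor.
- catch_tray: Loose open steel tray on the desk left of the stand, 170 (x) x 200 (y) mm, 0.32 to 0.52 kg. Origin at the centre of its underside, axes roughly the stand's. Walls 24 high, 4 thick, inner faces x = +-81, y = +-96, floor 4 mm. Its -x wall starts 30 to 60 mm from the toes; against them its origin is 115 mm ahead of the stand's. (Not the tray of tools farther left.)
- specimen_0_mid (a point): Centre of a loose resin specimen puck in the bin, a cylinder 30 mm across and 18 mm high; z along its axis.
- specimen_1_mid (a point): Centre of a loose resin specimen puck in the bin, a cylinder 25 mm across and 20 mm high; z along its axis.
- specimen_2_mid (a point): Centre of a loose resin specimen puck in the bin, a cylinder 30 mm across and 16 mm high; z along its axis.
- specimen_3_mid (a point): Centre of a loose resin specimen puck in the bin, a cylinder 30 mm across and 17 mm high; z along its axis.
- specimen_0: The same puck 0; origin at the centre of its underside.
- specimen_1: The same puck 1; origin at the centre of its underside.
- specimen_2: The same puck 2; origin at the centre of its underside.
- specimen_3: The same puck 3; origin at the centre of its underside.
- usb_stick: Bystander to be left alone: small dark blue memory stick, 18 x 53 mm, 8 mm high, lying flat; origin at the centre of its underside.
- petri_1: Bystander to be left alone: clear covered petri dish, 58 mm across, 14 mm high; origin at the centre of its underside.
- membrane_box_0: Bystander to be left alone: flat clear snap box, 64 x 62 mm, 14 mm high; origin at the centre of its underside.
- wash_bottle: Bystander to be left alone: white solvent bottle with screw cap, 63 mm across, 151 mm high, upright; origin at the centre of its underside.
- screwdriver: Bystander to be left alone: thin precision screwdriver, lying, 148 mm long, 13 mm thick; origin at the centre of its underside.

How it is judged:
By the outcome, as a careful person would: the job done as asked, in the order asked, and still so for the second after the job is handed in, with the robot touching nothing.
It also fails if it takes over 48 s, if anything falls off the work surface, if the arm or the gripper's body presses on something with over 40 N, if the wrist force passes 120 N, or if a joint passes its speed limit or range.

## Working session

There is one attempt and no reset: what is moved stays moved. The work goes in short steps, Python scripts to look and compute and a shell command to move; the robot and the scene stay as the last step left them, time stands still between calls to the robot, and variables do not carry over. Pictures are saved under pics/ and viewed, about 8 in all and at most 12, crops included, and the job is handed in when it is done.

```bash
ls; mkdir -p pics; python3 - <<'E'
from workcell import telemetry, grab_frame
import cv2,json,numpy as np
print(telemetry.get_state())
for n in("scene","top"):
    f=grab_frame(n); cv2.imwrite(f"pics/{n}0.png",cv2.cvtColor(f["pixels"],cv2.COLOR_RGB2BGR))
    np.savez(f"{n}_cal.npz",K=f["K"],E=f["extrinsics"]); print(n,f["K"],f["extrinsics"])
E
```

```text
pics
{'time_s': 0.0, 'joint_pos': array([-8.64772072e+01,  1.04016841e+01,  9.21315366e+01, -6.46992193e-04,
        7.75646993e+01, -1.18189989e+01]), 'qvel': array([ 0.09813887, -0.08758215,  0.02922697, -0.00253968, -0.03770233,
        0.04245599]), 'joint_efforts': array([-6.01342290e-04, -4.33868408e+01, -3.41852117e+01,  7.02159642e-02,
        3.83963948e-02, -1.32815567e-04]), 'tcp_pos': array([ 0.15212587, -0.5540116 ,  0.26281314]), 'tool_rot': array([-1.79904027e+02, -1.94378402e-02,  1.53419153e+01]), 'ft_force': array([-0.03680848, -0.1795068 , -0.07671149]), 'torque': array([-0.05118352, -0.01642797, -0.01958083]), 'width': 1.0036383096910417}
scene [[477.70884462   0.         277.10876097]
 [  0.         477.70884462 206.96046828]
 [  0.           0.           1.        ]] [[ 0.78604771 -0.61811623  0.00783127 -0.57152315]
 [-0.28463175 -0.37314891 -0.88303152  0.17196401]
 [ 0.54873834  0.69187587 -0.46924835  1.09248052]
 [ 0.          0.          0.          1.        ]]
top [[398.92872606   0.         278.87321979]
 [  0.         398.92872606 208.99976222]
 [  0.           0.           1.        ]] [[-0.00795676 -0.99970597 -0.02290572 -0.13909697]
 [-0.98126551  0.01221543 -0.19227267  0.5996325 ]
 [ 0.19249594  0.02094673 -0.98107418  0.85475171]
 [ 0.          0.          0.          1.        ]]
```

View pics/scene0.png

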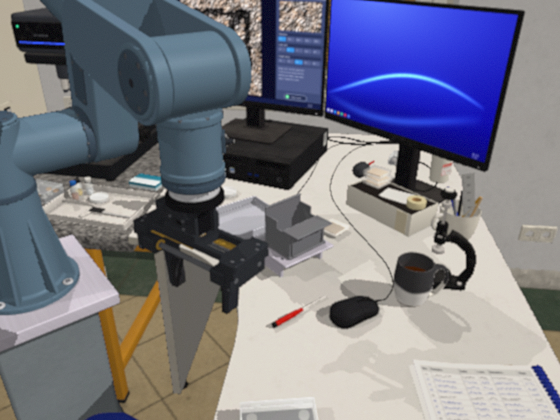

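View pics/top0.png

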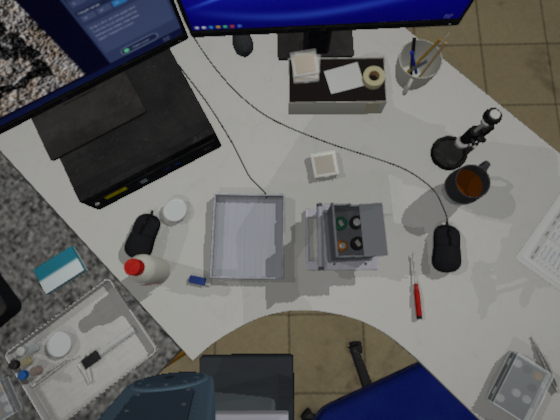

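The scene view shows the bin (about 295,230) on the stand, with the tray behind it. In the top view the tray is at about (248,237), the bin at (350,235) with its lip on the right, and the USB stick at (197,281). The snap box is at (324,165) and the screwdriver at (417,290).

```bash
python3 - <<'E'
import cv2
a=cv2.imread("pics/top0.png")[180:300,195:395]
cv2.imwrite("pics/c1.png",cv2.resize(a,None,fx=4,fy=4,interpolation=cv2.INTER_CUBIC))
E
```

```text
(no output)
```

View pics/c1.png

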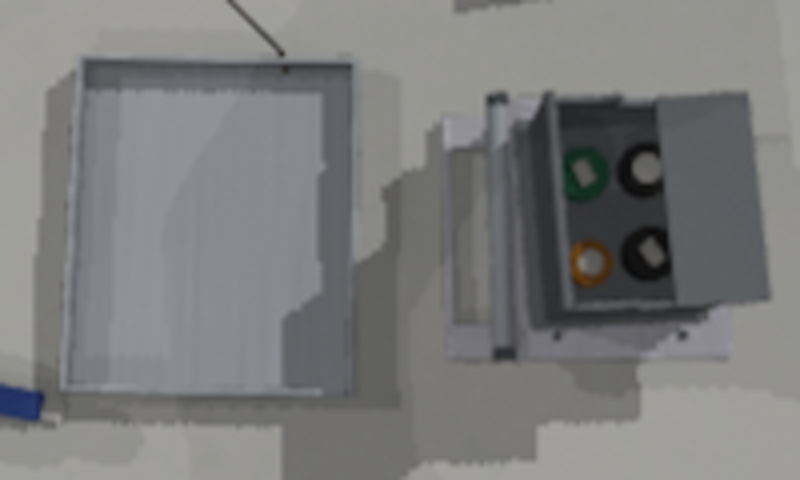

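The crop gives the tray rim corners at (82,58), (355,58), (353,395) and (62,390). The rod runs (497,95)–(503,358). The lip corners are (657,97), (747,93), (770,299) and (677,305). The USB stick is close to the tray's near-left corner at (42,405).

```bash
cat > h.py <<'E'
import numpy as np
from scipy.spatial.transform import Rotation as R
from scipy.optimize import least_squares
C={n:np.load(f"{n}_cal.npz") for n in("top","scene")}
def world(n,u,v,z):
    K,E=C[n]["K"],C[n]["E"]; d=E[:3,:3].T@np.linalg.solve(K,[u,v,1]); o=-E[:3,:3].T@E[:3,3]
    return o+d*(z-o[2])/d[2]
def proj(n,P):
    K,E=C[n]["K"],C[n]["E"]; q=(np.atleast_2d(P)@E[:3,:3].T+E[:3,3])@K.T; return q[:,:2]/q[:,2:]
def crop(u,v,s=4,o=(195,180)): return (u+.5)/s-.5+o[0],(v+.5)/s-.5+o[1]
def fit(pts,px,z0,n="top"):
    "planar pose x,y,yaw: pts in body frame, px full-image pixels"
    pts=np.array(pts,float);px=np.array(px)
    def f(p):
        r=R.from_euler("z",p[2]).as_matrix(); return (proj(n,pts@r.T+[p[0],p[1],z0])-px).ravel()
    c=world(n,*px.mean(0),z0)
    s=least_squares(f,[c[0],c[1],np.pi/2]); return s.x[:2],np.degrees(s.x[2]),np.abs(s.fun).max()
E
python3 - <<'E'
from h import *
c=lambda L:[crop(*p) for p in L]
# body +x -> world +y (image left); body y -> world -x (image down)
print("tray",fit([[.085,-.1,.024],[-.085,-.1,.024],[-.085,.1,.024],[.085,.1,.024]],c([(82,58),(355,58),(353,395),(62,390)]),0))
print("rod",fit([[0,-.075,.062],[0,.075,.062]],c([(497,97),(503,356)]),0))
print("toe",fit([[.03,-.075,.012],[.03,.075,.012]],c([(443,118),(448,358)]),0))
print("lip",fit([[-.02,-.056,.066],[-.07,-.056,.066],[-.07,.056,.066],[-.02,.056,.066]],c([(657,97),(747,93),(770,299),(677,305)]),.05))
print("front",fit([[.042,-.056,.102],[.042,.056,.102]],c([(548,93),(572,308)]),.05))
for nme,u,v,z in[("usb",197,281,.008),("petri",175,210,.014),("box",324,165,.014),("bottle",133,267,.15),("sd1",418,316,.006),("sd2",412,255,.006)]: print(nme,world("top",u,v,z))
E
```

```text
tray (array([ 0.54338479, -0.07124011]), np.float64(88.66064646605912), np.float64(1.4454400692280558))
rod (array([ 0.53520184, -0.23593447]), np.float64(89.70887598215435), np.float64(1.012164114277681))
toe (array([ 0.53494236, -0.23768712]), np.float64(89.95030722808534), np.float64(1.691445261612472))
lip (array([ 0.53932482, -0.29845877]), np.float64(92.75636594903114), np.float64(0.7156024250732287))
front (array([ 0.53941526, -0.30100085]), np.float64(94.28628638769061), np.float64(0.60361308588935))
usb [0.4386302  0.04859384 0.008     ]
petri [0.60720109 0.10577751 0.014     ]
box [ 0.71455003 -0.2552685   0.014     ]
bottle [0.4649555  0.14639878 0.15      ]
sd1 [ 0.35605732 -0.45879661  0.006     ]
sd2 [ 0.49442438 -0.45515687  0.006     ]
```

```bash
python3 -m inch '[[[0,0,0],-0.145,0.06],[[0,0,0],-0.145,0.06],[[0,0,0],-0.145,0.06],[[0,0,0],-0.145,0.06],[[0,0,0],-0.145,0.06],[[0,0,0],-0.145,0.06],[[0,0,0],-0.145,0.06],[[0,0,0],-0.145,0.06],[[0,0,0],-0.145,0.06],[[0,0,0],0,0.06]]'
```

```text
time_s: 1.1
tcp_pos: [0.1521, -0.5542, 0.2632]
tool_rot: [-180.0, -0.1, 90.2]
ft_force: [-0.3, -0.4, 0.2]
width: 0.677
```

```bash
python3 -m inch '[[[0.03,0.02,0],0,0.06],[[0.04,0.026,0],0,0.06],[[0.04,0.026,0],0,0.06],[[0.04,0.026,0],0,0.06],[[0.04,0.026,0],0,0.06],[[0.04,0.026,0],0,0.06],[[0.04,0.026,0],0,0.06],[[0.04,0.026,0],0,0.06],[[0.04,0.026,0],0,0.06],[[0.04,0.026,0],0,0.06]]' && python3 -m inch '[[[0.04,0.026,0],0,0.06],[[0.04,0.026,0],0,0.06],[[0.04,0.026,0],0,0.06],[[0.04,0.026,0],0,0.06],[[0.04,0.026,0],0,0.06],[[0.03,0.01,0],0,0.06],[[0,0,0],0,0.06],[[0,0,0],0,0.06]]'
```

```text
time_s: 2.1
tcp_pos: [0.406, -0.1622, 0.2639]
tool_rot: [180.0, 0.0, 89.8]
ft_force: [0.6, -0.2, -0.4]
width: 0.682
time_s: 2.9
tcp_pos: [0.5446, 0.0668, 0.2632]
tool_rot: [-179.9, 0.0, 90.1]
ft_force: [0.4, -1.1, -0.2]
width: 0.677
```

```bash
python3 -m inch '[[[-0.017,-0.004,0.02],0,0.06],[[0,0,0.04],0,0.06],[[0,0,0.04],0,0.06],[[0,0,0.04],0,0.06],[[0,0,0.04],0,0.06],[[0,0,0.03],0,0.06],[[0,0,0.02],0,0.06],[[0,0,0],0,0.06]]' && python3 -m inch '[[[-0.01,0,0],0,0.06],[[-0.008,0,0],0,0.06],[[-0.005,0,0],0,0.06],[[-0.005,0,0],0,0.06],[[-0.005,0,0],0,0.06],[[0,0,0],0,0.06]]'; python3 - <<'E'
from workcell import grab_frame
import cv2
f=grab_frame("top")["pixels"][150:300,160:400]
cv2.imwrite("pics/c2.png",cv2.resize(cv2.cvtColor(f,cv2.COLOR_RGB2BGR),None,fx=3.3,fy=3.3,interpolation=cv2.INTER_CUBIC))
E
```

```text
time_s: 3.7
tcp_pos: [0.538, 0.048, 0.0309]
tool_rot: [-179.6, -0.0, 89.9]
ft_force: [-1.4, -0.5, -0.4]
width: 0.683
time_s: 4.3
tcp_pos: [0.5414, 0.0155, 0.0342]
tool_rot: [179.9, 0.0, 90.1]
ft_force: [0.5, 0.1, -0.2]
width: 0.682
```

View pics/c2.png

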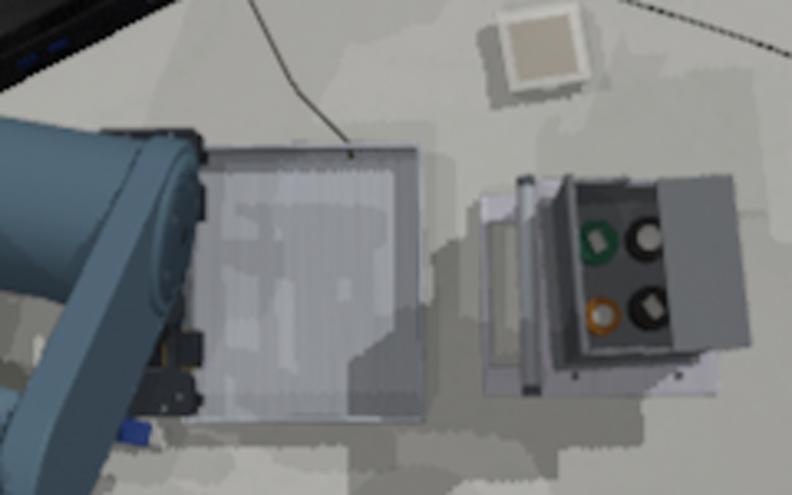

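The tray's right rim has moved to about (420–427, 150–420) in the crop, so the push works. The USB stick is clear of the fingers, and the gap to the toe bar is about 58 crop px.

```bash
python3 -m inch '[[[-0.005,0,0],0,0.06],[[-0.006,0,0],0,0.06],[[-0.006,0,0],0,0.06],[[-0.006,0,0],0,0.06],[[-0.006,0,0],0,0.06],[[-0.005,0,0],0,0.06],[[-0.003,0,0],0,0.06],[[0,0,0],0,0.06]]' && python3 -m inch '[[[-0.002,0,0],0,0.06],[[-0.002,0,0],0,0.06],[[0,0,0],0,0.06]]' ; python3 - <<'E'
from workcell import telemetry
print(telemetry.get_state()["ft_force"],telemetry.get_state()["torque"])
E
```

```text
time_s: 5.15
tcp_pos: [0.5411, -0.0215, 0.0336]
tool_rot: [-180.0, 0.0, 90.1]
ft_force: [-0.9, 0.3, 0.2]
width: 0.678
time_s: 5.45
tcp_pos: [0.5409, -0.0249, 0.0336]
tool_rot: [-180.0, 0.0, 90.1]
ft_force: [-0.2, 0.9, -0.1]
width: 0.68
[-0.21864379  0.85827519 -0.10068449] [-0.02827412 -0.05231057  0.04478242]
```

```bash
python3 -m inch '[[[-0.001,0,0],0,0.06],[[-0.001,0,0],0,0.06],[[0,0,0],0,0.06]]'; python3 -m inch '[[[-0.001,0,0],0,0.06],[[0,0,0],0,0.06]]'; python3 -m inch '[[[-0.001,0,0],0,0.06],[[0,0,0],0,0.06]]'
```

```text
time_s: 5.75
tcp_pos: [0.541, -0.0257, 0.0336]
tool_rot: [-180.0, -0.1, 90.1]
ft_force: [1.0, 6.4, 0.8]
width: 0.684
time_s: 5.95
tcp_pos: [0.541, -0.0257, 0.0336]
tool_rot: [-180.0, -0.2, 90.1]
ft_force: [0.9, 11.3, 0.8]
width: 0.682
time_s: 6.15
tcp_pos: [0.541, -0.0258, 0.0336]
tool_rot: [-180.0, -0.3, 90.1]
ft_force: [1.6, 15.4, 1.9]
width: 0.681
```

```bash
python3 - <<'E'
from workcell import grab_frame
import cv2
f=grab_frame("top")["pixels"][170:300,200:400]
cv2.imwrite("pics/c3.png",cv2.resize(cv2.cvtColor(f,cv2.COLOR_RGB2BGR),None,fx=4,fy=4,interpolation=cv2.INTER_CUBIC))
E
```

```text
(no output)
```

View pics/c3.png

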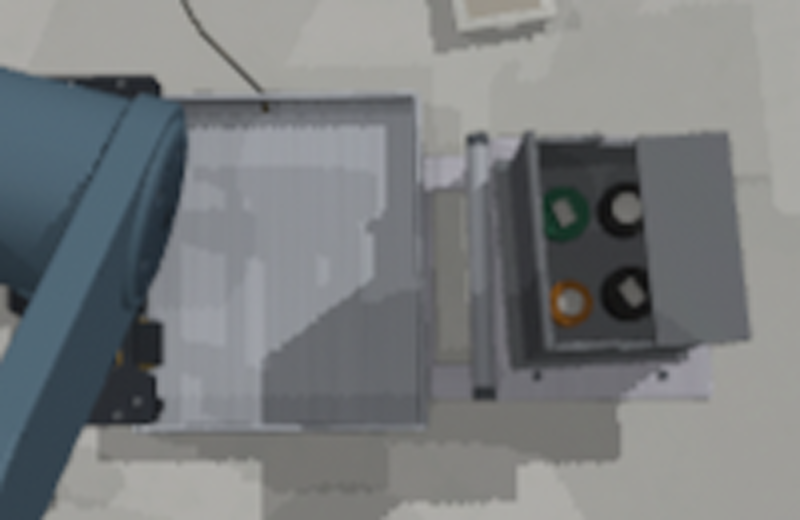

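The tray wall now sits against the toe ends: its rim at crop x≈417–428 meets the stand's edge, and the contact force rose to 15 N. Next I back off, lift and cross over to behind the bin.

```bash
python3 -m inch '[[[0.005,0,0],0,0.06],[[0.015,0,0],0,0.06],[[0,0,-0.03],0,0.06],[[0,0,-0.045],0,0.06],[[0,0,-0.045],0,0.06],[[0,0,-0.045],0,0.06],[[0,0,-0.045],0,0.06],[[-0.02,0,-0.02],0,0.06],[[-0.04,0,0],0,0.06],[[-0.045,0,0],0,0.06]]' && python3 -m inch '[[[-0.045,0,0],0,0.06],[[-0.045,0,0],0,0.06],[[-0.045,0,0],0,0.06],[[-0.045,0,0],0,0.06],[[-0.045,0,0],0,0.06],[[-0.045,0,0],0,0.06],[[-0.03,0,0],0,0.06],[[0,0,0],0,0.06],[[0,0,0],0,0.06]]'
```

```text
time_s: 7.2
tcp_pos: [0.5418, -0.1137, 0.2653]
tool_rot: [179.8, 0.1, 90.3]
ft_force: [1.1, -0.3, -1.5]
width: 0.68
time_s: 8.1
tcp_pos: [0.5417, -0.4136, 0.263]
tool_rot: [-180.0, -0.1, 90.0]
ft_force: [0.7, -0.2, 0.1]
width: 0.682
```

```bash
python3 -m inch '[[[0,0,0.035],0,0.06],[[0,0,0.04],0,0.06],[[0,0,0.04],0,0.06],[[0,0,0.023],0,0.06],[[0.01,0,0],0,0.06],[[0.01,0,0],0,0.06],[[0.006,0,0],0,0.06],[[0,0,0],0,0.06]]'; python3 - <<'E'
from workcell import grab_frame
import cv2,numpy as np
a=grab_frame("top")["pixels"][180:290,270:420]; b=grab_frame("scene")["pixels"][170:310,200:360]
r=lambda x:cv2.resize(cv2.cvtColor(x,cv2.COLOR_RGB2BGR),(400,int(400*x.shape[0]/x.shape[1])),interpolation=cv2.INTER_CUBIC)
a,b=r(a),r(b);o=np.zeros((max(len(a),len(b)),800,3),np.uint8);o[:len(a),:400]=a;o[:len(b),400:]=b
cv2.imwrite("pics/c4.png",o)
E
```

```text
time_s: 8.9
tcp_pos: [0.5431, -0.3868, 0.1283]
tool_rot: [179.9, 0.1, 90.2]
ft_force: [0.2, -1.0, -0.0]
width: 0.681
```

View pics/c4.png

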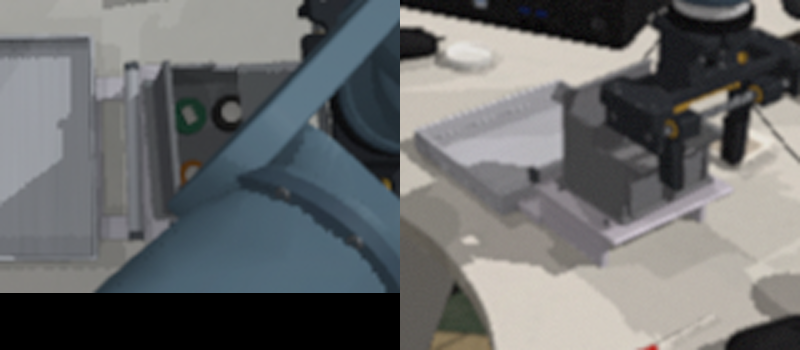

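The scene crop shows the fingers standing behind the lip at about (672,160) and (738,130), with the tips just below it. In the top crop the tray is still butted, and its right wall meets the toes at x≈95. Now I push gently until the foot meets the rod.

```bash
python3 -m inch '[[[0.004,0,0.003],0,0.06],[[0.003,0,0],0,0.06],[[0.003,0,0],0,0.06],[[0.002,0,0],0,0.06],[[0,0,0],0,0.06]]';python3 -m inch '[[[0.001,0,0],0,0.06],[[0.001,0,0],0,0.06],[[0,0,0],0,0.06]]';python3 -m inch '[[[0.001,0,0],0,0.06],[[0.001,0,0],0,0.06],[[0,0,0],0,0.06]]'
```

```text
time_s: 9.5
tcp_pos: [0.5417, -0.3755, 0.1226]
tool_rot: [-180.0, -0.0, 90.1]
ft_force: [0.5, -0.6, -0.2]
width: 0.679
time_s: 9.8
tcp_pos: [0.5417, -0.374, 0.1228]
tool_rot: [-180.0, 0.0, 90.1]
ft_force: [-1.3, -2.3, 0.2]
width: 0.683
time_s: 10.1
tcp_pos: [0.5417, -0.3723, 0.1231]
tool_rot: [180.0, 0.1, 90.1]
ft_force: [-2.9, -4.2, 1.2]
width: 0.682
```

```bash
python3 -m inch '[[[0.002,0,0],0,0.06],[[0.003,0,-0.004],0,0.06],[[0.003,0,-0.005],0,0.06],[[0.003,0,-0.005],0,0.06],[[0.003,0,-0.005],0,0.06],[[0,0,0],0,0.06]]'; python3 - <<'E'
from workcell import grab_frame
import cv2,numpy as np
a=grab_frame("top")["pixels"][180:290,270:420]; b=grab_frame("scene")["pixels"][170:310,200:360]
r=lambda x:cv2.resize(cv2.cvtColor(x,cv2.COLOR_RGB2BGR),(400,int(400*x.shape[0]/x.shape[1])),interpolation=cv2.INTER_CUBIC)
a,b=r(a),r(b);o=np.zeros((max(len(a),len(b)),800,3),np.uint8);o[:len(a),:400]=a;o[:len(b),400:]=b
cv2.imwrite("pics/c5.png",o)
E
```

```text
time_s: 10.7
tcp_pos: [0.5424, -0.3592, 0.1438]
tool_rot: [179.9, 0.2, 90.1]
ft_force: [-3.0, -6.2, 2.7]
width: 0.682
```

View pics/c5.png

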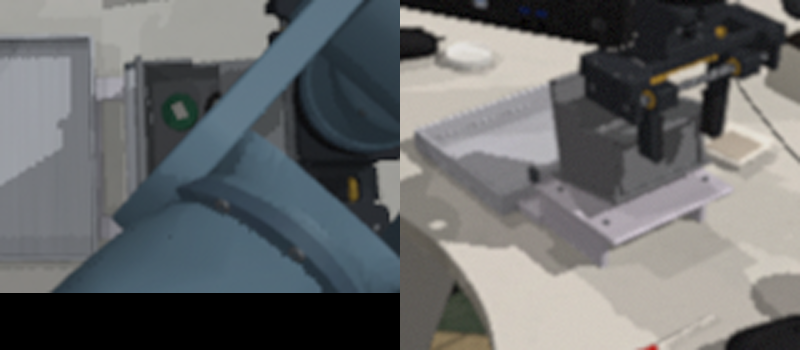

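The bin has moved to the rod and begun to tip: the back of the flange is lifting at about (650,185) in the scene crop, and the force is about 7 N. I keep following the arc.

```bash
python3 -m inch '[[[0.003,0,-0.004],0,0.06],[[0.003,0,-0.004],0,0.06],[[0.004,0,-0.004],0,0.06],[[0.004,0,-0.004],0,0.06],[[0.004,0,-0.004],0,0.06],[[0.004,0,-0.003],0,0.06],[[0.004,0,-0.003],0,0.06],[[0.004,0,-0.003],0,0.06],[[0.004,0,-0.003],0,0.06],[[0,0,0],0,0.06]]'; python3 - <<'E'
from workcell import grab_frame
import cv2,numpy as np
a=grab_frame("top")["pixels"][180:290,270:420]; b=grab_frame("scene")["pixels"][170:310,200:360]
r=lambda x:cv2.resize(cv2.cvtColor(x,cv2.COLOR_RGB2BGR),(400,int(400*x.shape[0]/x.shape[1])),interpolation=cv2.INTER_CUBIC)
a,b=r(a),r(b);o=np.zeros((max(len(a),len(b)),800,3),np.uint8);o[:len(a),:400]=a;o[:len(b),400:]=b
cv2.imwrite("pics/c6.png",o)
E
```

```text
time_s: 11.8
tcp_pos: [0.5417, -0.3226, 0.1736]
tool_rot: [-180.0, -0.1, 90.2]
ft_force: [0.0, -1.2, 0.0]
width: 0.677
```

View pics/c6.png

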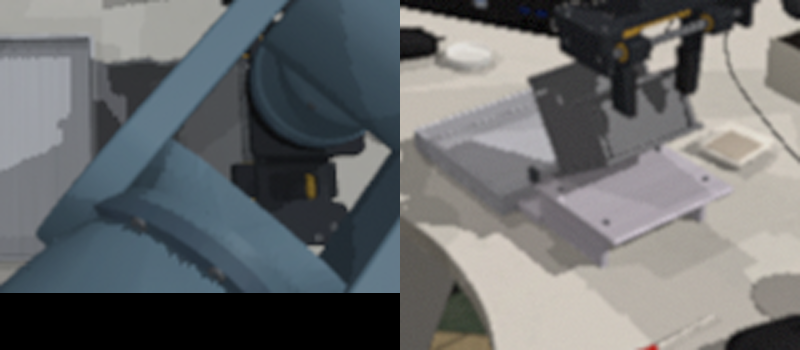

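The bin is tilted about 30°, with its foot at the rod (scene crop ≈(550,180)). I continue.

```bash
python3 -m inch '[[[0.004,0,-0.003],0,0.06],[[0.005,0,-0.003],0,0.06],[[0.005,0,-0.003],0,0.06],[[0.005,0,-0.002],0,0.06],[[0.005,0,-0.002],0,0.06],[[0.005,0,-0.002],0,0.06],[[0.005,0,-0.002],0,0.06],[[0.005,0,-0.001],0,0.06],[[0.005,0,-0.001],0,0.06],[[0,0,0],0,0.06]]'; python3 - <<'E'
from workcell import grab_frame
import cv2,numpy as np
a=grab_frame("top")["pixels"][180:290,270:420]; b=grab_frame("scene")["pixels"][170:310,200:360]
r=lambda x:cv2.resize(cv2.cvtColor(x,cv2.COLOR_RGB2BGR),(400,int(400*x.shape[0]/x.shape[1])),interpolation=cv2.INTER_CUBIC)
a,b=r(a),r(b);o=np.zeros((max(len(a),len(b)),800,3),np.uint8);o[:len(a),:400]=a;o[:len(b),400:]=b
cv2.imwrite("pics/c7.png",o)
E
```

```text
time_s: 12.9
tcp_pos: [0.5417, -0.279, 0.1929]
tool_rot: [180.0, -0.0, 90.2]
ft_force: [0.2, -0.2, 0.0]
width: 0.679
```

View pics/c7.png

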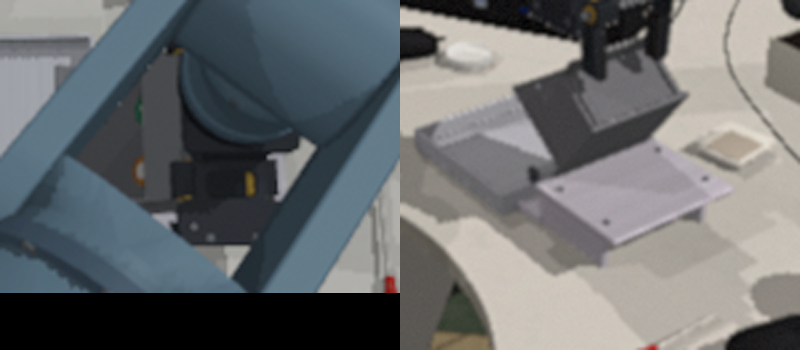

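At about 50° of tilt the foot is still at the rod (545,180) and the specimens are still inside. I push past balance.

```bash
python3 -m inch '[[[0.004,0,-0.001],0,0.06],[[0.004,0,-0.001],0,0.06],[[0.004,0,-0.001],0,0.06],[[0.004,0,0],0,0.06],[[0.004,0,0],0,0.06],[[0.004,0,0],0,0.06],[[0.004,0,0],0,0.06],[[0.004,0,0],0,0.06],[[0,0,0],0,0.06],[[0,0,0],0,0.06]]'; python3 - <<'E'
from workcell import grab_frame
import cv2,numpy as np
a=grab_frame("top")["pixels"][180:290,230:420]; b=grab_frame("scene")["pixels"][170:310,200:360]
r=lambda x:cv2.resize(cv2.cvtColor(x,cv2.COLOR_RGB2BGR),(400,int(400*x.shape[0]/x.shape[1])),interpolation=cv2.INTER_CUBIC)
a,b=r(a),r(b);o=np.zeros((max(len(a),len(b)),800,3),np.uint8);o[:len(a),:400]=a;o[:len(b),400:]=b
cv2.imwrite("pics/c8.png",o)
E
```

```text
time_s: 14.0
tcp_pos: [0.5416, -0.2476, 0.1957]
tool_rot: [180.0, 0.0, 90.1]
ft_force: [-0.9, -0.2, 0.2]
width: 0.682
```

View pics/c8.png

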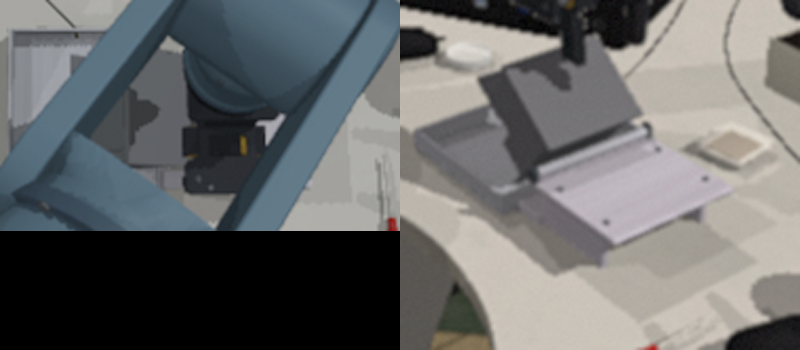

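The underside of the bin now faces up and right (scene crop about (510–640, 40–150)), so it has rolled over the rod. I retreat clear of the view and check.

```bash
python3 -m inch '[[[-0.01,0,-0.01],0,0.06],[[-0.02,0,-0.03],0,0.06],[[-0.04,0,-0.02],0,0.06],[[-0.04,-0.02,0],0,0.06],[[-0.04,-0.025,0],0,0.06],[[-0.04,-0.025,0],0,0.06],[[-0.04,-0.025,0],0,0.06],[[-0.04,-0.025,0],0,0.06],[[-0.03,-0.02,0],0,0.06],[[0,0,0],0,0.06]]' && python3 -m inch '[[[0,-0.04,0],0,0.06],[[0,-0.04,0],0,0.06],[[0,-0.04,0],0,0.06],[[0,-0.04,0],0,0.06],[[0,0,0],0,0.06],[[0,0,0],0,0.06]]'; python3 - <<'E'
from workcell import grab_frame
import cv2,numpy as np
a=grab_frame("top")["pixels"][150:330,110:430]; b=grab_frame("scene")["pixels"][170:310,200:360]
r=lambda x,w:cv2.resize(cv2.cvtColor(x,cv2.COLOR_RGB2BGR),(w,int(w*x.shape[0]/x.shape[1])),interpolation=cv2.INTER_CUBIC)
a,b=r(a,480),r(b,320);o=np.zeros((max(len(a),len(b)),800,3),np.uint8);o[:len(a),:480]=a;o[:len(b),480:]=b
cv2.imwrite("pics/c9.png",o)
cv2.imwrite("pics/c10.png",r(grab_frame("top")["pixels"][185:285,220:370],780))
E
```

```text
time_s: 15.1
tcp_pos: [0.3981, -0.553, 0.2563]
tool_rot: [-180.0, 0.1, 89.8]
ft_force: [-0.2, -0.7, 0.3]
width: 0.682
time_s: 15.7
tcp_pos: [0.2418, -0.5486, 0.2566]
tool_rot: [180.0, 0.1, 90.0]
ft_force: [0.7, -0.7, -0.6]
width: 0.679
```

View pics/c9.png

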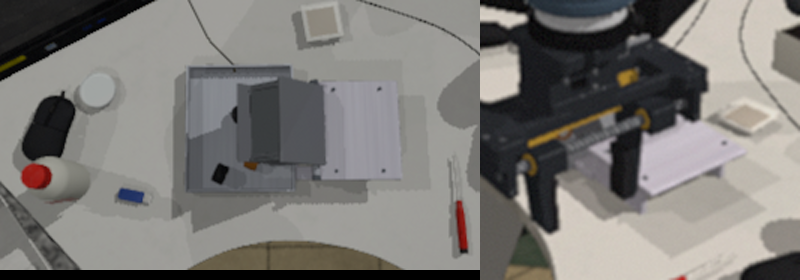

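View pics/c10.png

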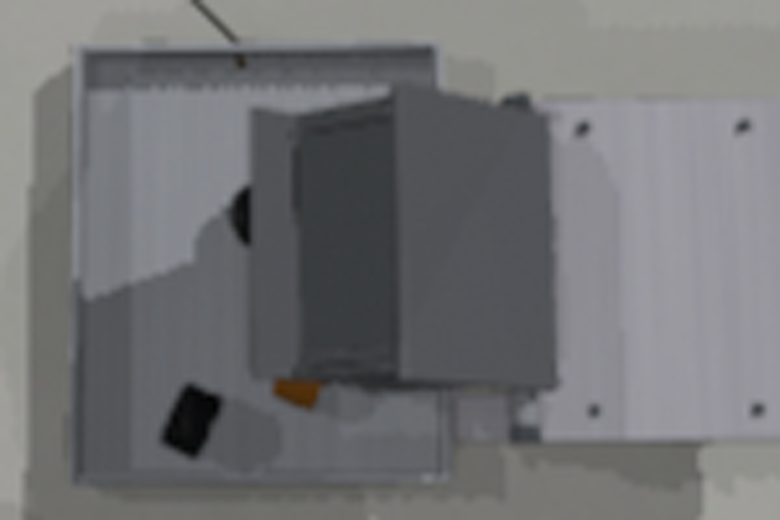

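The bin lies over the rod with its front wall's top edge in the tray. One black puck is at (192,420), another is partly visible at (243,215), and the orange one is at (298,392). The green one is hidden under the bin. The bystanders look unmoved. Next I measure the tray's fit.

```bash
python3 -m inch '[[[-0.03,-0.02,-0.02],0,0.06],[[-0.04,0,-0.04],0,0.06],[[-0.04,0,-0.04],0,0.06],[[-0.03,0,-0.03],0,0.06],[[0,0,0],0,0.06]]'; python3 - <<'E'
from h import *
from workcell import grab_frame
import cv2
px=[crop(u,v,5.2,(220,185)) for u,v in[(75,46),(437,45),(447,480),(73,483)]]
print("tray",fit([[.085,-.1,.024],[-.085,-.1,.024],[-.085,.1,.024],[.085,.1,.024]],px,0))
f=grab_frame("top")["pixels"]; s=grab_frame("scene")["pixels"]
g0=cv2.imread("pics/top0.png"); g=cv2.cvtColor(f,cv2.COLOR_RGB2BGR)
for n,(x,y,w,h) in dict(usb=(180,270,35,22),petri=(160,196,30,28),box=(308,148,34,34),driver=(402,250,30,70)).items():
    print(n,cv2.absdiff(g0[y:y+h,x:x+w],g[y:y+h,x:x+w]).mean().round(2),cv2.absdiff(g0[y:y+h,x:x+w],g[y:y+h,x:x+w]).max())
# grey profile across tray wall / toe at near toe row and far toe row
for v in(203,267): print(v,g.mean(2)[v-1:v+2,296:322].mean(0).round().astype(int))
a=cv2.resize(cv2.cvtColor(s[170:300,200:350],cv2.COLOR_RGB2BGR),None,fx=5,fy=4.5,interpolation=cv2.INTER_CUBIC)
cv2.imwrite("pics/c11.png",a)
E
```

```text
time_s: 16.35
tcp_pos: [0.2235, -0.683, 0.3812]
tool_rot: [179.9, 0.5, 90.1]
ft_force: [-0.9, 1.1, 0.2]
width: 0.68
tray (array([ 0.54440659, -0.12123416]), np.float64(90.06929749700062), np.float64(1.2918249325313411))
usb 8.7 58
petri 1.42 5
box 1.39 3
driver 4.61 18
203 [ 81  86  84  83  83  84  84  84  89  97  98  99 104 109 113 114 119 119
 126 137 124 104 101  94  90 105]
267 [105 106 108 109 108 107 107 107  95 101  89  87 100 104 104 112 110 105
 104 103 103  95  71  68  80  85]
```

The fitted tray is at y=-0.1212, about 115 mm ahead of the stand, so it is butted. I check the USB stick and the green puck numerically.

```bash
python3 - <<'E'
import cv2,numpy as np
from workcell import grab_frame
from h import *
b=lambda n:cv2.cvtColor(grab_frame(n)["pixels"],cv2.COLOR_RGB2BGR)
T0=cv2.imread("pics/top0.png");T=b("top");S=b("scene")
def cen(im,lo,hi,win):
    x,y,w,h=win;m=cv2.inRange(cv2.cvtColor(im[y:y+h,x:x+w],cv2.COLOR_BGR2HSV),lo,hi);p=cv2.findNonZero(m)
    return None if p is None else (len(p),(p.mean((0,1))+[x,y]).round(2))
for n,w,lo,hi in[("usb",(180,270,35,22),(105,110,40),(130,255,255)),("driver",(402,250,30,70),(170,120,60),(180,255,255))]:
    print(n,cen(T0,lo,hi,w),cen(T,lo,hi,w))
G=((40,90,20),(90,255,255));O=((5,140,60),(22,255,255))
for n,im,w in[("top0",T0,(325,195,50,60)),("top",T,(215,175,180,120)),("scene",S,(190,170,170,120))]: print(n,"green",cen(im,*G,w),"orange",cen(im,*O,w))
# dark blobs in tray
m=(T[185:285,225:315].max(2)<32).astype(np.uint8)
k,_,st,c=cv2.connectedComponentsWithStats(m)
for i in range(1,k):
    if st[i,4]>5: print("dark",st[i,4],c[i]+[225,185],world("top",*(c[i]+[225,185]),.015))
E
```

```text
usb (107, array([196.93, 279.94])) (109, array([196.99, 279.97]))
driver None None
top0 green (87, array([340.78, 223.24])) orange (50, array([342.16, 245.88]))
top green None orange (30, array([276.77, 259.8 ]))
scene green None orange (345, array([294.66, 201.2 ]))
dark 22 [266.22727273 225.90909091] [ 0.56583476 -0.11397026  0.015     ]
dark 84 [256.41666667 265.23809524] [ 0.47350503 -0.09092376  0.015     ]
```

The bystanders are unmoved: the USB centroid shifted by less than 0.1 px. One more numeric look for the hidden green puck, with loose hue thresholds.

```bash
python3 - <<'E'
import cv2,numpy as np
from workcell import grab_frame
from h import *
# predicted scene-camera pixels: mouth edge, lip edge, tray near-right corner, orange (top px -> world)
o=world("top",276.8,259.8,.012); print("orange",o,proj("scene",o))
for n,P in dict(frontedge_near=[.479,-.161,.004],frontedge_far=[.6,-.161,.004],lip_near=[.483,-.122,.116],lip_far=[.595,-.122,.116]).items(): print(n,proj("scene",P).round(),proj("top",P).round())
for n,(x,y,w,h) in dict(top=(258,200,40,66),scene=(215,170,100,90)).items():
    im=cv2.cvtColor(grab_frame(n)["pixels"],cv2.COLOR_RGB2BGR)[y:y+h,x:x+w]; H=cv2.cvtColor(im,cv2.COLOR_BGR2HSV)
    for c,lo,hi in[("green",(40,40,10),(92,255,255)),("orange",(5,120,40),(22,255,255))]:
        k,_,s,cc=cv2.connectedComponentsWithStats(cv2.inRange(H,lo,hi))
        print(n,c,[(int(s[i,4]),(cc[i]+[x,y]).round().tolist()) for i in range(1,k) if s[i,4]>1][:8])
E
```

```text
orange [ 0.48584985 -0.13842643  0.012     ] [[237.61961741 235.34655629]]
frontedge_near [[240. 242.]] [[286. 263.]]
frontedge_far [[277. 228.]] [[286. 212.]]
lip_near [[232. 198.]] [[268. 258.]]
lip_far [[267. 187.]] [[267. 205.]]
top green []
top orange [(33, [277.0, 260.0])]
scene green [(2, [218.0, 174.0]), (2, [230.0, 174.0]), (2, [267.0, 238.0]), (2, [268.0, 242.0]), (2, [272.0, 242.0])]
scene orange [(157, [289.0, 196.0]), (78, [272.0, 217.0]), (44, [240.0, 232.0])]
```

```bash
python3 -c "
from workcell import finish_job; print(finish_job())"
```

```text
the job is handed in; nothing more can be done
None
```

I butted the tray against the stand's toes, tipped the bin forward over the stop rod and handed the job in at about 16.5 s. I saw only three of the four specimens in the tray. The green puck is hidden under the overturned bin, so I could not confirm that it left the bin.

- **Tray:** I pushed it from its left side with the two open fingertips until the contact force reached 15 N. After the tip I measured its centre about 115 mm ahead of the stand's, with a yaw of 90.07°, so it is still butted against the toes. That measurement is good to about 2 mm.
- **Bin:** The moves available here could not lean the tool. I therefore pushed the lip from behind with vertical fingertips, following its arc upwards, rather than hooking under it. The foot stayed at the rod and the bin rolled over at a low force (7 N or less in the readings). It lies with its front wall sloping over the rod and its lip where that pose predicts.
- **Specimens:** Two black pucks and the orange one are visible in the tray. The green one shows in neither camera and nowhere outside the tray. Given the slope of the wall it would slide down, it most likely lies under the lip at the bin's mouth, but that is inferred.
- **Things around:** The USB stick, petri dish and snap box show no movement in the images. The screwdriver looks unmoved, but my colour check on it found no pixels to compare. I checked the wash bottle only by eye.

The gripper was clear of everything at hand-in. I reached the 12-picture limit, so the last checks were numeric only.

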